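Load the vial rack through the sampler's spring shutter

TASK

Load the vial rack into the sampler: with one fingertip press the long bar beside the lane down and keep it down so that the spring shutter stays open, and with the other fingertip push the rack by its upright plate along the lane, under the shutter, until it is fully home against the end stop. Then let the shutter close behind the vials and move clear. Only push the rack, never lift or tip it; do not let the shutter bear on it, and leave everything else where it stands.

Things in the scene. Friction and masses are not known exactly. Their poses are not given: they have to be found in the camera images.
- loader: Fixed feed station: a lane (bed top 6 mm above the table, 43 mm wide inside, rails 20 mm high) leading into a low cream housing 240 mm wide, 70 mm high (90 at the rear). Origin: on the table, on the lane's centre line, under the middle of the shutter blade. x runs along the lane into the housing, y to its left (press-bar side), z up. Lane starts at x = -215 mm, housing face at x = 25 mm.
- end_stop (a point): Foot of the end stop that the rack's nose meets when home: on the bed, x = 78 mm, y = 0, z = 6 mm of the loader's frame, inside the housing under a clear window.
- shaft_mid (a point): Point on the axis of the shutter's shaft, 8 mm thick, parallel to the lane at y = 33 mm, z = 52 mm of the loader's frame, from x = -203 to 13 mm; this point is at x = -95 mm. Two bearing posts (8 x 14 mm, 58 mm high) carry it at x = -200 and 19 mm.
- shutter (a joint): Shutter angle, rad: 0 closed, 0.7 open stop. Grey blade (x = -12 to 12 mm of the loader) reaching from the shaft to the right over the lane, sloping down when closed; turns as one piece with the press bar. Bar down = opens. The rack passes from 0.55 rad on. Blade at most 78 mm high when open. The spring pushes back with 3 N at the bar when closed, 6 N open, and shuts it. A rack cannot open it.
- bar_mid (a point): On the axis of the steel press bar, half-way along. Round rod 9 mm thick left of the lane, parallel to it, x = -194 to 4 mm of the loader's frame; crank arms to the shaft at x = -190 and 0 mm. It swings about the shaft on a 42 mm radius: axis at y = 74, z = 62 mm closed, y = 71, z = 34 mm fully open. Free to press from above anywhere between the arms.
- rack: Loose white vial rack in the lane, 0.18 to 0.35 kg. Block 56 (x) x 40 mm, 42 mm high over the vial caps; behind it (-x) a low neck (8 mm high) and an upright push plate 6 mm thick, 36 wide, 56 high. Origin: underside, block centre; axes as the loader's. Nose at x = 28 mm, plate's rear face at x = -74 mm. Home: origin at x = 50 mm of the loader; plate stays outside, 12 mm before the blade.
- push_face (a point): On the rear (-x) face of the rack's push plate, mid-width, 34 mm above the rack's underside (40 mm above the table; the plate's top edge is 62 mm above the table). With the rack home it is at x = -24 mm of the loader's frame.
- solvent_bottle: Bystander: glass bottle 60 mm wide, 130 mm high. Origin: centre of its underside.
- small_jar: Bystander: amber jar 36 mm wide, 48 mm high, beside the lane on its right. Origin: centre of its underside.
- spare_rack: Bystander: a rack block of vials (56 x 40 x 42 mm) with no push plate, on the table right of the lane. Origin: centre of its underside.
- beaker: Bystander: glass beaker 68 mm wide, 85 mm high, left of the lane. Origin: centre of its underside.
- screwdriver: Bystander: screwdriver 150 mm long lying on the table left of the lane. Origin: under its middle.
- cap_jar: Bystander: white jar 44 mm wide, 50 mm high, standing on the housing. Origin: centre of its underside.

How it is judged:
On the way, in this order (a step that is already met when the one before it is completed fails the run):
1. a finger presses the bar and the shutter stands open, the rack still outside (value of joint shutter above 0.45 rad and contact force between the fingers and shutter above 0.5 N and x of rack in the frame of loader below -0.03 m), for 0.1 s.
2. the rack goes under the open shutter, one finger holding the bar while the other pushes the rack (value of joint shutter above 0.4 rad and contact force between the fingers and shutter above 0.5 N and contact force between the fingers and rack above 0.1 N and x of rack in the frame of loader between -0.015 and 0.035 m), for 0.02 s.
At the end, for the whole second after the job is handed in: The rack stands flat in the lane, at rest, its nose within 6 mm of the end stop, and the shutter is closed (under 0.05 rad) behind the vials (x of rack in the frame of loader above 0.044 m and z of rack in the frame of loader between 0.003 and 0.009 m and y of rack in the frame of loader between -0.006 and 0.006 m and angle between rack's own z axis and vertical below 0.06 rad and linear speed of rack below 0.01 m/s and value of joint shutter below 0.05 rad); the robot touches nothing.
It fails at once if the rack is lifted or tipped (z of rack in the frame of loader above 0.016 m or angle between rack's own z axis and vertical above 0.2 rad).
It fails at once if the shutter bears on the rack (contact force between shutter and rack above 1.5 N).
It fails at once if a bystander is disturbed (distance of any of solvent_bottle, small_jar, spare_rack, beaker, screwdriver, cap_jar from where it was at the start of the episode above 0.015 m).
It also fails if it takes over 40 s, if anything falls off the work surface, if the arm or the gripper's body presses on something with over 40 N, if the wrist force passes 120 N, or if a joint passes its speed limit or range.

ROBOT

A 6-joint arm with a two-finger parallel gripper is mounted at the origin on the work surface. World frame = base frame: x ahead of the robot, y to its left, z up, the work surface at z = 0. Lengths are in m, angles in rad, forces in N, time in s.
With the tool pointing down it reaches from about 0.3 to 0.875 m from the base axis. Payload 4.2 kg.
Tool frame: the origin (TCP) lies between the finger pads; the fingertips stand manip.nose_length ahead of it and the grasp point (between the pads) lies 11 mm behind it (manip.nose_length is the distance from the TCP to the fingertips, in m); z points along the fingers, y is the direction in which the jaws open and shut (so a half turn about z gives the same grasp; the last joint's range is limited). The gripper opens to 85 mm and grips with 20 to 120 N. Pads are 22 mm wide; open, the fingers measure 114 mm over their backs; the gripper's body (76 mm by 85 mm) begins 54 mm behind the grasp point. The pads swing forward as they close: fully open they stand 13 mm farther back than shut.
Start: joints at [1.325, 0.32, 1.565, -0, 1.257, -0.02], TCP at [0.129, 0.56, 0.239] pointing down, gripper open.
Joint ranges: [-3.11, 3.11], [-0.84, 2.01], [0.21, 2.61], [-1.34, 4.49], [0.05, 2.63], [-2.56, 2.56]. Speed limits (rad/s): [2.57, 2.57, 3.14, 3.14, 3.14, 3.14].

INTERFACE

Orientations are given as a rotation vector (axis times angle).
In Python, from bench import manip gives the robot as it stands.
- The arm moves only by the shell command python3 -m crank 'ROWS' [OPENING]. ROWS is JSON, a list of rows, each a list of 2 entries, a list of its own where there are three numbers: the shift along the tool's x, y, z as a fraction of full scale, then the turn, a rotation vector about the tool's x, y, z as a fraction of full scale. A call has 1 to 8 rows; each row is the pose to reach, as a shift and turn from the pose commanded when the call began, along the tool's axes at that moment; what a row does not reach only later rows make up. Full scale, the value 1, is 0.3 m for a shift and 30 degrees for a turn. A row lasts 1/8 s, in which the tool goes at most 62.5 mm and 10.7 degrees, less where a joint would pass 70% of its speed; a pose out of reach is approached as far as the arm can. A call with a number of a shift or a turn outside -1 to 1 is refused whole. A call with a gripper value outside its range is refused whole. OPENING is the closure, from 0 (fully open) to 1 (shut), set as the call begins (- or left out, the last holds). The fingers move at their own pace and stop on an object; the grip force is fixed at half the most. Time passes only in rows, so rows that repeat a pose let the fingers close. It gives the time, the measured TCP pose, the force and the opening at its end, in the units of the state.
- manip.get_obs(): the state, without advancing time (a new reading comes with each control period).
- manip.read_camera(name): name is "scene" or "top"; returns the picture (400x640x3 uint8, red, green, blue); there is no depth.
- manip.camera_params(name): a dict with "fx", "fy", "cx", "cy" (pixels), "pose" (4x4, takes a point from camera to world coordinates). Camera axes: x right, y up, looking along -z (the intrinsics and any distortion apply to the point x, -y, -z); pixel columns grow to the right and rows downward; lengths in m; the calibration is good to about 2 mm. A picture is of the moment at which its call begins. camera_params takes no time and is no camera call.
- manip.finish_job(): hands the job in, once; it reports no verdict.
The state is a dict: "time_s": time; "qpos": joint angles; "qvel": joint speeds; "tau": joint torques, N m; "ee_pos": TCP position; "ee_rot": TCP orientation; "contact_force": force on the tool from outside, world axes, zero at the start; "moment": the same for the moment, N m; "gripper_width": finger opening in m.
Only numpy, scipy, OpenCV 4.12 (cv2) and the standard library are available. Lean on these libraries where they do the work, as an engineer would, in place of code of your own. Each camera call takes 0.05 s, during which the arm holds its last target. There are 200 camera calls.

## Working session

There is one attempt and no reset: what is moved stays moved. The work goes in short steps, Python scripts to look and compute and a shell command to move; the robot and the scene stay as the last step left them, time stands still between calls to the robot, and variables do not carry over. Pictures are saved under pics/ and viewed, about 8 in all and at most 12, crops included, and the job is handed in when it is done.

```bash
mkdir -p pics; ls
python3 - <<'E'
from bench import manip
import cv2
for n in("scene","top"):
    im=manip.read_camera(n); cv2.imwrite(f"pics/{n}0.png",im[:,:,::-1]); print(n,manip.camera_params(n))
print(manip.nose_length,manip.get_obs())
E
```

```text
pics
scene {'fx': 413.19820791321683, 'fy': 413.19820791321683, 'cx': 316.1265612669796, 'cy': 197.41515410176558, 'pose': array([[ 0.63771115, -0.56597913,  0.52248647,  1.10147345],
       [ 0.77024247,  0.46226356, -0.43936197, -0.36152722],
       [ 0.00714326,  0.6826273 ,  0.73073179,  0.72431605],
       [ 0.        ,  0.        ,  0.        ,  1.        ]])}
top {'fx': 384.23293458010886, 'fy': 384.23293458010886, 'cx': 321.55570644819215, 'cy': 199.41229835352343, 'pose': array([[ 0.01907627,  0.98382779, -0.17809825,  0.51281327],
       [-0.99967265,  0.01573079, -0.0201778 ,  0.02787237],
       [-0.01704985,  0.17842486,  0.98380581,  0.75514115],
       [ 0.        ,  0.        ,  0.        ,  1.        ]])}
0.008 {'time_s': 0.1, 'qpos': array([ 1.32499818e+00,  3.20217854e-01,  1.56556576e+00,  1.15059127e-06,
        1.25740291e+00, -2.00057911e-02]), 'qvel': array([ 2.83528669e-04,  1.14229116e-03, -3.89883192e-03,  1.71016850e-05,
       -1.58608145e-04,  2.11766174e-04]), 'tau': array([-4.53764505e-05, -4.16408086e+01, -2.34704572e+01, -1.24780549e-04,
        4.69059160e-03, -1.21149554e-05]), 'ee_pos': array([0.1286302 , 0.55999688, 0.23856875]), 'ee_rot': array([-3.53897398e-01, -3.12138127e+00,  2.48117141e-03]), 'contact_force': array([ 0.58853287, -0.94457295, -0.71103613]), 'moment': array([ 0.01481477,  0.01229664, -0.04234223]), 'gripper_width': 0.08546123923716278}
```

View pics/scene0.png

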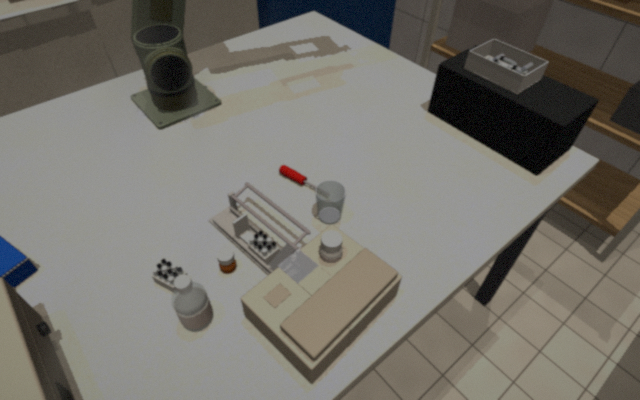

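View pics/top0.png

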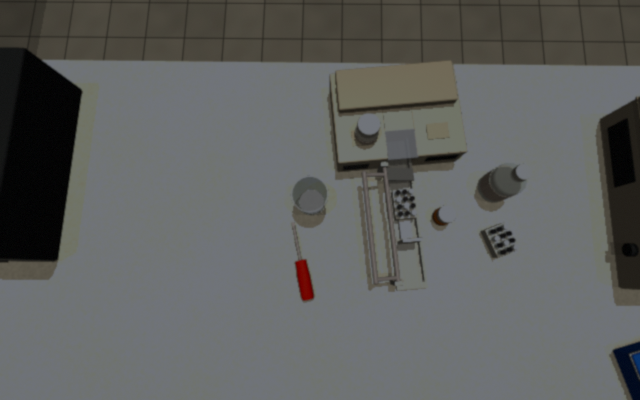

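The scene view shows the lane at about (210-310, 185-270), with the housing beyond it. In the top view the shaft runs from (395,280) to (385,170), the bar is at x≈370 and the rack is near (405,205). I'll enlarge both.

Run:
```python
import cv2,numpy as np
def crop(n,x0,y0,x1,y1,s,o):
    c=cv2.imread(f"pics/{n}0.png")[y0:y1,x0:x1]; c=cv2.resize(c,None,fx=s,fy=s,interpolation=cv2.INTER_CUBIC)
    c=cv2.convertScaleAbs(c,alpha=1.4)
    for x in range(x0,x1,10): cv2.putText(c,str(x),((x-x0)*s,8),0,.3,(0,0,255));cv2.line(c,((x-x0)*s,10),((x-x0)*s,16),(0,0,255))
    for y in range(y0,y1,10): cv2.putText(c,str(y),(0,(y-y0)*s+4),0,.3,(0,0,255));cv2.line(c,(20,(y-y0)*s),(26,(y-y0)*s),(0,0,255))
    cv2.imwrite(o,c)
crop("top",350,150,450,300,4,"pics/topc.png"); crop("scene",200,175,320,275,6,"pics/scenec.png")
```

```text
(no output)
```

View pics/topc.png

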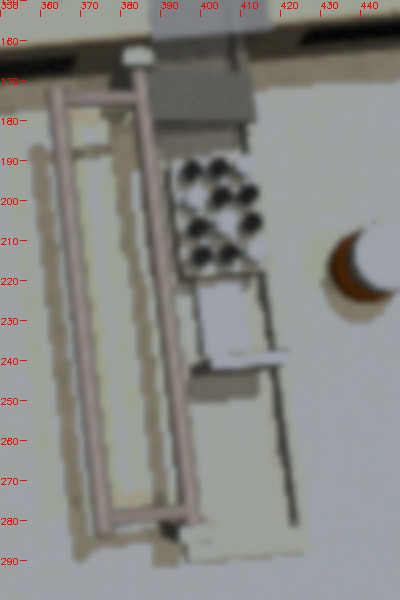

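View pics/scenec.png

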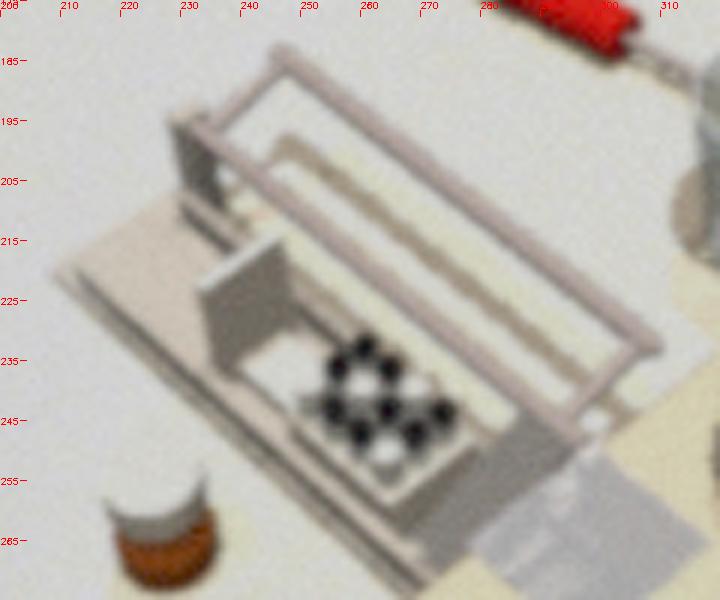

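Top view: the bar ends are at (375.5,282) and (364,172), and the plate's top edge runs (402,241)-(422,238). Scene view: the bar ends are at (247.2,183.5) and (309,233), and the plate's top edge runs (233.3,222.5)-(247,215). I'll triangulate these freely, then fit the loader pose.

```bash
cat > h.py <<'E'
import numpy as np
from bench import manip
from scipy.optimize import least_squares
C={n:manip.camera_params(n) for n in("scene","top")}
def proj(n,P):
    c=C[n];T=c["pose"];p=(np.atleast_2d(P)-T[:3,3])@T[:3,:3]
    return np.c_[c["cx"]+c["fx"]*p[:,0]/-p[:,2], c["cy"]+c["fy"]*-p[:,1]/-p[:,2]]
def tri(t,s):
    f=lambda P:np.r_[(proj("top",P)-t).ravel(),(proj("scene",P)-s).ravel()]
    r=least_squares(f,[.45,0,.05]); return r.x,np.abs(r.fun).max()
E
python3 - <<'E'
from h import *
D={'barN':((375.5,282),(247.2,183.5)),'barF':((364,172),(309,233)),'shF':((386,168.5),(295,247)),'plL':((402,241),(247,215)),'plR':((421.5,238),(233.5,223))}
for k,(t,s) in D.items(): print(k,*tri(t,s))
M={'barN':(-.194,.074,.062),'barF':(.004,.074,.062)}
def W(q,m):
    c,s=np.cos(q[2]),np.sin(q[2]); return np.array([q[0]+c*m[0]-s*m[1],q[1]+s*m[0]+c*m[1],m[2]])
V=[('top',(375.5,282),(-.192,.074,.062)),('top',(364,172),(.003,.074,.062)),('scene',(247.2,183.5),(-.194,.074,.062)),('scene',(309,233),(.004,.074,.062)),
('top',(398.5,280),(-.203,.033,.052)),('top',(411.5,180),(-.012,-.0215,.032)),('top',(424,289),(-.215,-.0235,.006)),('scene',(209,221),(-.215,-.0235,.003))]
f=lambda q:np.concatenate([(proj(n,W(q,m))-p).ravel() for n,p,m in V])
r=least_squares(f,[.5,-.1,0],loss='soft_l1');q=r.x;print(q,f(q).reshape(-1,2).round(1).tolist())
c,s=np.cos(q[2]),np.sin(q[2])
for k in('plL','plR'):
    P=tri(*D[k])[0]; d=P[:2]-q[:2]; print(k,c*d[0]+s*d[1],-s*d[0]+c*d[1],P[2])
np.save('q.npy',q)
E
```

```text
barN [ 0.49224618 -0.05565537  0.05840627] 0.43329214005842687
barF [ 0.69233368 -0.03581796  0.05803643] 0.11995161788854602
shF [ 0.7003361  -0.07761249  0.05469727] 0.1015609027479627
plL [ 0.56596696 -0.10502097  0.05149783] 0.3825379506982358
plR [ 0.57123695 -0.1399387   0.05638884] 0.11287561577273664
[ 0.69522602 -0.10937585  0.1047989 ] [[0.1, -2.6], [-0.1, 0.4], [-0.2, -0.5], [-0.2, -1.6], [-0.0, 3.5], [1.3, -0.6], [0.6, -2.5], [1.6, -2.7]]
plL -0.12809434576636697 0.01785241402203269 0.05149782541767087
plR -0.12650591015685786 -0.017425025737164628 0.056388836253302245
```

```bash
cat > go.py <<'E'
import sys
from h import *
from scipy.spatial.transform import Rotation as Ro
# usage: go.py  [lx ly tipz (m, loader)] -> state in loader frame, needed shift/turn fractions
q=np.load('q.npy');o=manip.get_obs();R=Ro.from_rotvec(o['ee_rot']);a=q[2];A=np.array([[np.cos(a),-np.sin(a)],[np.sin(a),np.cos(a)]])
p=o['ee_pos'];print('t',round(o['time_s'],2),'loader xy',(A.T@(p[:2]-q[:2])).round(4),'tipz',round(p[2]-.008,4),'F',(Ro.from_euler('z',-a).apply(o['contact_force'])).round(1),'w',round(o['gripper_width'],4),'q6',o['qpos'][5].round(2))
if len(sys.argv)>3:
    l=np.array(list(map(float,sys.argv[1:4])));P=np.r_[q[:2]+A@l[:2],l[2]+.008]
    T=Ro.from_matrix(np.array([[-np.cos(a),-np.sin(a),0],[-np.sin(a),np.cos(a),0],[0,0,-1]]).T) # cols: x=-lx,y=ly,z=-z
    T=Ro.from_matrix(np.c_[[-np.cos(a),-np.sin(a),0],[-np.sin(a),np.cos(a),0],[0,0,-1]])
    print('shift',(R.inv().apply(P-p)/.3).round(3),'turn',((R.inv()*T).as_rotvec()/np.radians(30)).round(3))
E
sed -i '/T=Ro.*\.T)/d' go.py; python3 go.py -.165 .036 .23
```

```text
t 0.1 loader xy [-0.4935  0.725 ] tipz 0.2306 F [ 0.5 -1.  -0.7] w 0.0855 q6 -0.02
shift [-1.781 -1.817  0.005] turn [-0.003 -0.001 -0.631]
```

```bash
python3 -m crank '[[[-0.12,-0.12,0],[0,0,-0.15]],[[-0.25,-0.25,0],[0,0,-0.3]],[[-0.38,-0.38,0],[0,0,-0.45]],[[-0.5,-0.5,0],[0,0,-0.631]],[[-0.63,-0.63,0],[0,0,-0.631]],[[-0.75,-0.75,0],[0,0,-0.631]],[[-0.88,-0.88,0],[0,0,-0.631]],[[-0.98,-0.98,0],[0,0,-0.631]]]' 0.32; python3 go.py -.165 .036 .23
```

```text
time_s: 1.1
ee_pos: [0.35, 0.2062, 0.2391]
ee_rot: [0.163, -3.137, 0.0]
contact_force: [0.7, 0.0, 0.2]
gripper_width: 0.0583
t 1.1 loader xy [-0.3104  0.3499] tipz 0.2311 F [ 0.7 -0.   0.2] w 0.0583 q6 -1.17
shift [-0.486 -1.046  0.004] turn [-0.    -0.    -0.002]
```

```bash
python3 -m crank '[[[-0.08,-0.16,0],[0,0,0]],[[-0.16,-0.32,0],[0,0,0]],[[-0.24,-0.48,0],[0,0,0]],[[-0.32,-0.64,0],[0,0,0]],[[-0.4,-0.8,0],[0,0,0]],[[-0.45,-0.93,0],[0,0,0]],[[-0.47,-0.98,0],[0,0,0]],[[-0.47,-0.98,0],[0,0,0]]]'; python3 go.py -.165 .036 .1
```

```text
time_s: 2.1
ee_pos: [0.5202, -0.0697, 0.2388]
ee_rot: [0.162, -3.136, -0.001]
contact_force: [0.5, 1.0, 1.0]
gripper_width: 0.0581
t 2.1 loader xy [-0.17    0.0577] tipz 0.2308 F [0.6 0.9 1. ] w 0.0581 q6 -1.83
shift [-0.017 -0.073  0.436] turn [ 0.002 -0.002 -0.003]
```

```bash
python3 -m crank '[[[-0.017,-0.073,0.1],[0,0,0]],[[-0.017,-0.073,0.25],[0,0,0]],[[-0.017,-0.073,0.4],[0,0,0]],[[-0.017,-0.073,0.46],[0,0,0]],[[-0.017,-0.073,0.46],[0,0,0]]]'; python3 go.py -.165 .036 .07;  python3 - <<'E'
from bench import manip
import cv2,numpy as np
a=manip.read_camera("top")[140:310,340:470,::-1];b=manip.read_camera("scene")[140:280,190:330,::-1]
a=cv2.resize(a,(390,510),interpolation=3);b=cv2.resize(b,(410,410),interpolation=3)
c=np.zeros((510,800,3),np.uint8);c[:,:390]=a;c[:410,390:]=b;cv2.imwrite("pics/a.png",cv2.convertScaleAbs(c,alpha=1.4))
E
```

```text
time_s: 2.72
ee_pos: [0.5261, -0.0891, 0.1002]
ee_rot: [0.167, -3.133, -0.002]
contact_force: [-0.8, 0.8, 0.3]
gripper_width: 0.0582
t 2.73 loader xy [-0.1661  0.0379] tipz 0.0922 F [-0.7  0.9  0.3] w 0.0582 q6 -1.87
shift [-0.004 -0.006  0.074] turn [ 0.003 -0.007  0.003]
```

View pics/a.png

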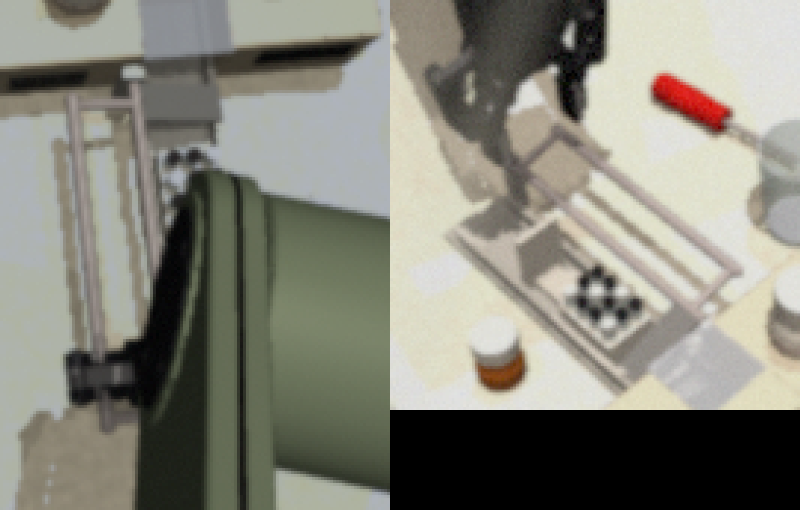

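The wrist hides the plate in the top view, but the bar finger stands over the bar. In the scene view the tips are at roughly (252,181) and (234,208). I'll check these against the prediction.

Run:
```python
from h import *
q=np.load('q.npy');c,s=np.cos(q[2]),np.sin(q[2])
for y in(.038+.0365,.038-.0365):
  for z in (.092,.085): print(proj('scene',[q[0]+c*-.166-s*y,q[1]+s*-.166+c*y,z]).round(1))
```

```text
[[253.7 179.6]]
[[254.1 181.8]]
[[226.8 196.9]]
[[227.3 199.2]]
```

```bash
python3 -m crank '[[[-0.004,-0.006,0.06],[0,0,0]],[[-0.004,-0.006,0.1],[0,0,0]],[[-0.004,-0.006,0.13],[0,0,0]],[[-0.004,-0.006,0.13],[0,0,0]]]'; python3 go.py -.165 .036 .04
```

```text
time_s: 3.32
ee_pos: [0.5295, -0.093, 0.0625]
ee_rot: [-0.165, 3.137, -0.001]
contact_force: [-0.5, -3.4, 2.3]
gripper_width: 0.0581
t 3.33 loader xy [-0.1631  0.0337] tipz 0.0545 F [-0.8 -3.3  2.3] w 0.0581 q6 -1.87
shift [0.006 0.008 0.048] turn [-0.002  0.001  0.001]
```

```bash
python3 - <<'E'
from bench import manip
import cv2,numpy as np
a=manip.read_camera("top")[240:300,340:430,::-1];b=manip.read_camera("scene")[150:250,210:330,::-1]
a=cv2.resize(a,None,fx=3.5,fy=3.5,interpolation=3);b=cv2.resize(b,None,fx=4,fy=4,interpolation=3)
c=np.zeros((400,800,3),np.uint8);c[:a.shape[0],:a.shape[1]]=a;c[:,320:]=b;cv2.imwrite("pics/b.png",cv2.convertScaleAbs(c,alpha=1.8))
E
python3 go.py
```

```text
t 3.42 loader xy [-0.1631  0.0336] tipz 0.0549 F [-0.7 -3.7  1.6] w 0.0583 q6 -1.87
```

View pics/b.png

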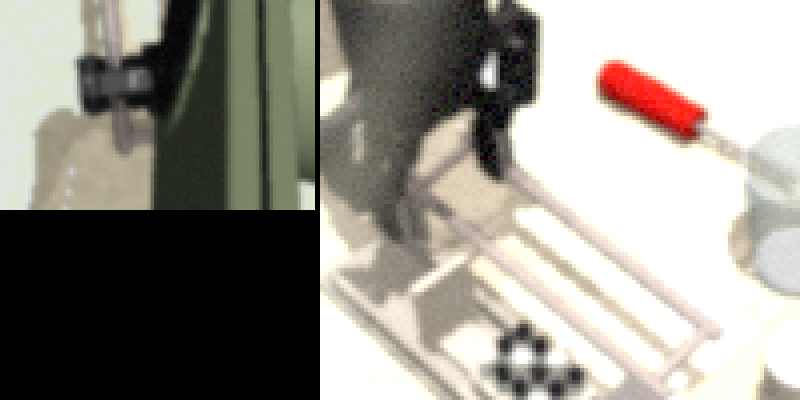

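The bar's far end, at about (309,232.5), hasn't moved, and the finger is being pushed 3.5 N toward the lane. It slid down the inner side of the bar, so the tip must be thinner than the full finger. I'll back up, open the jaws wider and come down again.

```bash
python3 -m crank '[[[0,0,-0.06],[0,0,0]],[[0,0,-0.12],[0,0,0]],[[0,0.01,-0.12],[0,0,0]],[[0,0.01,-0.12],[0,0,0]]]' 0.24; python3 go.py -.165 .038 .06
python3 - <<'E'
from bench import manip
import cv2
b=manip.read_camera("scene")[140:240,210:310,::-1]
cv2.imwrite("pics/c.png",cv2.convertScaleAbs(cv2.resize(b,None,fx=6,fy=6,interpolation=3),alpha=2.2))
E
```

```text
time_s: 3.92
ee_pos: [0.5282, -0.089, 0.0978]
ee_rot: [0.164, -3.136, -0.001]
contact_force: [-1.4, 1.4, -1.0]
gripper_width: 0.0649
t 3.92 loader xy [-0.1639  0.0377] tipz 0.0898 F [-1.2  1.5 -1. ] w 0.0649 q6 -1.86
shift [0.003 0.001 0.099] turn [ 0.001 -0.002  0.   ]
```

View pics/c.png

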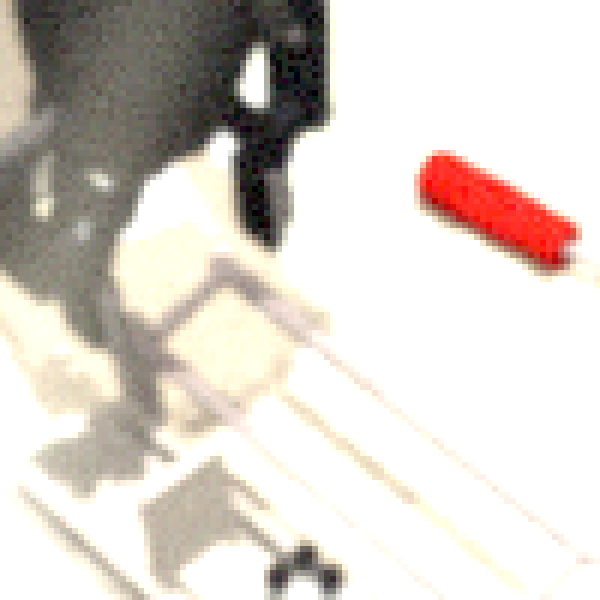

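The raised finger's tip is at about (255,181), above and in line with the bar. I'll descend again.

```bash
python3 -m crank '[[[0.003,0.002,0.06],[0,0,0]],[[0.003,0.002,0.1],[0,0,0]],[[0.003,0.002,0.12],[0,0,0]],[[0.003,0.002,0.12],[0,0,0]]]'; python3 go.py -.165 .038 .04
```

```text
time_s: 4.47
ee_pos: [0.5274, -0.0887, 0.0619]
ee_rot: [0.164, -3.136, -0.001]
contact_force: [-1.1, 1.7, 3.7]
gripper_width: 0.0645
t 4.47 loader xy [-0.1648  0.0381] tipz 0.0539 F [-0.9  1.8  3.7] w 0.0645 q6 -1.86
shift [ 0.001 -0.     0.046] turn [ 0.002 -0.003 -0.   ]
```

```bash
python3 -m crank '[[[0.001,-0.003,0.025],[0,0,0]],[[0.001,-0.005,0.045],[0,0,0]],[[0.001,-0.005,0.05],[0,0,0]],[[0.001,-0.005,0.05],[0,0,0]]]'; python3 go.py -.165 .036 .036
python3 - <<'E'
from bench import manip
import cv2
b=manip.read_camera("scene")[140:280,200:330,::-1]
cv2.imwrite("pics/d.png",cv2.convertScaleAbs(cv2.resize(b,None,fx=4.2,fy=4.2,interpolation=3),alpha=1.3))
E
```

```text
time_s: 4.97
ee_pos: [0.5283, -0.0907, 0.0475]
ee_rot: [-0.164, 3.136, -0.0]
contact_force: [1.2, 2.4, 4.5]
gripper_width: 0.0644
t 4.97 loader xy [-0.164   0.0361] tipz 0.0395 F [1.5 2.2 4.5] w 0.0644 q6 -1.87
shift [ 0.003 -0.     0.012] turn [-0.     0.002 -0.001]
```

View pics/d.png

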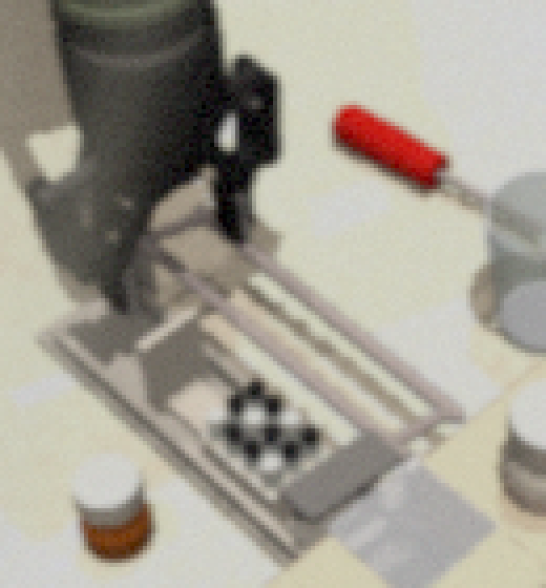

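The shutter has opened. The bar's far end is now at about (310,238.8), a drop of roughly 19 mm, so the tips sit about 7 mm higher than nominal with the jaws this wide. I'll press about 8 mm further.

```bash
python3 -m crank '[[[0.0,-0.001,0.012],[0,0,0]],[[0.0,-0.002,0.022],[0,0,0]],[[0.0,-0.002,0.024],[0,0,0]],[[0.0,-0.002,0.024],[0,0,0]]]'; python3 go.py -.165 .036 .03
python3 - <<'E'
from bench import manip
import cv2
b=manip.read_camera("scene")[170:280,200:330,::-1]
cv2.imwrite("pics/e.png",cv2.convertScaleAbs(cv2.resize(b,None,fx=5,fy=5,interpolation=3),alpha=1.3))
from h import *
q=np.load('q.npy');c,s=np.cos(q[2]),np.sin(q[2])
for y,z in((.074,.062),(.074,.042),(.0725,.038),(.071,.034)): print(z,proj('scene',[q[0]+c*.004-s*y,q[1]+s*.004+c*y,z]).round(1))
E
```

```text
time_s: 5.52
ee_pos: [0.5286, -0.0921, 0.0404]
ee_rot: [-0.165, 3.135, -0.003]
contact_force: [1.8, -1.4, 5.0]
gripper_width: 0.0648
t 5.53 loader xy [-0.1639  0.0346] tipz 0.0324 F [ 1.7 -1.6  5. ] w 0.0648 q6 -1.87
shift [0.004 0.005 0.008] turn [-0.003  0.003  0.001]
0.062 [[308.8 231.4]]
0.042 [[308.8 237.4]]
0.038 [[308.3 239. ]]
0.034 [[307.8 240.6]]
```

View pics/e.png

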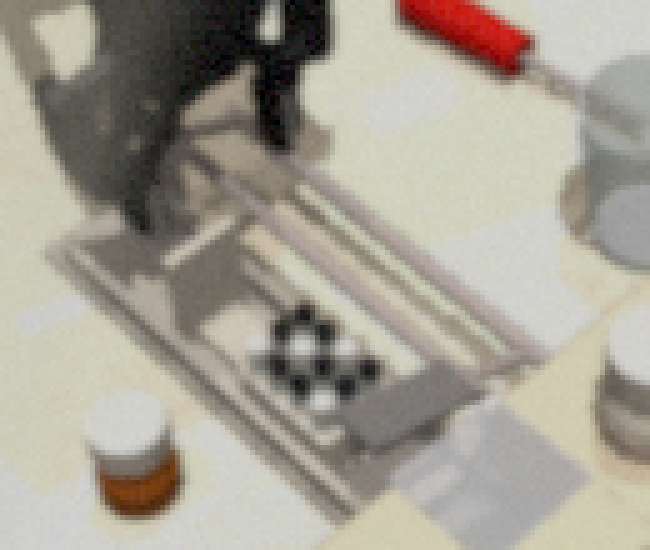

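Bar end is now at about (309.4,241), which puts the shutter near 0.6 rad. I'll press 1.5 mm more for margin, then start pushing.

```bash
python3 -m crank '[[[0.0,0.003,0.005],[0,0,0]],[[-0.03,0.003,0.006],[0,0,0]],[[-0.06,0.003,0.006],[0,0,0]],[[-0.09,0.003,0.006],[0,0,0]],[[-0.12,0.003,0.006],[0,0,0]],[[-0.15,0.003,0.006],[0,0,0]],[[-0.18,0.003,0.006],[0,0,0]],[[-0.18,0.003,0.006],[0,0,0]]]'; python3 go.py -.035 .0355 .0305
python3 - <<'E'
from bench import manip
import cv2
b=manip.read_camera("scene")[170:280,200:330,::-1]
cv2.imwrite("pics/f.png",cv2.convertScaleAbs(cv2.resize(b,None,fx=5,fy=5,interpolation=3),alpha=1.3))
E
```

```text
time_s: 6.58
ee_pos: [0.578, -0.0843, 0.0388]
ee_rot: [0.165, -3.129, -0.002]
contact_force: [-7.1, 1.0, 15.7]
gripper_width: 0.0649
t 6.58 loader xy [-0.1139  0.0372] tipz 0.0308 F [-7.   1.7 15.7] w 0.0649 q6 -1.84
shift [-0.263 -0.006 -0.001] turn [ 0.003 -0.015  0.002]
```

View pics/f.png

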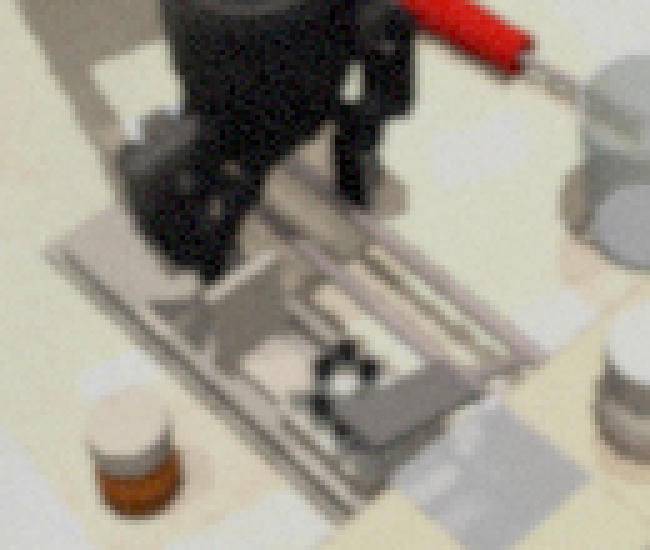

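The rack is moving along the lane under the raised blade, and the bar is at its open stop with Fz 15.7 N. I'll ease the press slightly and push on.

```bash
python3 -m crank '[[[-0.02,-0.003,-0.003],[0,0,0]],[[-0.05,-0.005,-0.004],[0,0,0]],[[-0.08,-0.005,-0.004],[0,0,0]],[[-0.11,-0.005,-0.004],[0,0,0]],[[-0.14,-0.005,-0.004],[0,0,0]],[[-0.17,-0.005,-0.004],[0,0,0]],[[-0.2,-0.005,-0.004],[0,0,0]],[[-0.22,-0.005,-0.004],[0,0,0]]]'; python3 go.py -.035 .0355 .0305
```

```text
time_s: 7.62
ee_pos: [0.6436, -0.0797, 0.0393]
ee_rot: [0.166, -3.128, -0.0]
contact_force: [-8.2, -0.7, 12.4]
gripper_width: 0.0646
t 7.62 loader xy [-0.0483  0.0349] tipz 0.0313 F [-8.3  0.2 12.4] w 0.0646 q6 -1.82
shift [-0.044  0.002  0.002] turn [ 0.001 -0.017  0.002]
```

```bash
python3 -m crank '[[[-0.01,0,0],[0,0,0]],[[-0.02,0,0],[0,0,0]],[[-0.026,0,0],[0,0,0]],[[-0.026,0,0],[0,0,0]]]'; python3 go.py -.035 .0355 .0305;  python3 -m crank '[[[-0.007,0,0],[0,0,0]],[[-0.01,0,0],[0,0,0]],[[-0.01,0,0],[0,0,0]]]';python3 go.py -.035 .0355 .0305
```

```text
time_s: 8.12
ee_pos: [0.6518, -0.079, 0.0394]
ee_rot: [0.165, -3.13, 0.0]
contact_force: [-6.7, -0.7, 10.4]
gripper_width: 0.0647
t 8.12 loader xy [-0.04    0.0348] tipz 0.0314 F [-6.7  0.  10.4] w 0.0647 q6 -1.81
shift [-0.017  0.002  0.003] turn [ 0.    -0.014  0.001]
time_s: 8.5
ee_pos: [0.6538, -0.0787, 0.0394]
ee_rot: [0.166, -3.128, 0.0]
contact_force: [-8.4, -1.2, 11.1]
gripper_width: 0.0648
t 8.5 loader xy [-0.038   0.0348] tipz 0.0314 F [-8.5 -0.4 11.1] w 0.0648 q6 -1.81
shift [-0.01   0.002  0.003] turn [ 0.001 -0.018  0.002]
```

```bash
python3 -m crank '[[[-0.007,0,0],[0,0,0]],[[-0.01,0,0],[0,0,0]],[[-0.01,0,0],[0,0,0]]]'; python3 go.py;  python3 -m crank '[[[-0.007,0,0],[0,0,0]],[[-0.01,0,0],[0,0,0]],[[-0.01,0,0],[0,0,0]]]';python3 go.py -.035 .0355 .0305
python3 - <<'E'
from bench import manip
import cv2
a=manip.read_camera("top")[130:260,340:450,::-1]
b=manip.read_camera("scene")[170:280,220:320,::-1]
a=cv2.resize(a,(400,473),interpolation=3);b=cv2.resize(b,(400,440),interpolation=3);a=cv2.hconcat([a[:440],b])
cv2.imwrite("pics/g.png",cv2.convertScaleAbs(a,alpha=1.4))
E
```

```text
time_s: 8.88
ee_pos: [0.6562, -0.0784, 0.0394]
ee_rot: [0.164, -3.127, -0.0]
contact_force: [-10.9, -1.3, 12.7]
gripper_width: 0.0646
t 8.88 loader xy [-0.0356  0.0349] tipz 0.0314 F [-11.   -0.1  12.7] w 0.0646 q6 -1.81
time_s: 9.25
ee_pos: [0.6562, -0.0784, 0.0394]
ee_rot: [0.162, -3.12, -0.001]
contact_force: [-17.9, -1.2, 17.0]
gripper_width: 0.0646
t 9.25 loader xy [-0.0356  0.0349] tipz 0.0314 F [-17.9   0.7  17. ] w 0.0646 q6 -1.81
shift [-0.002  0.002  0.003] turn [ 0.003 -0.033 -0.002]
```

View pics/g.png

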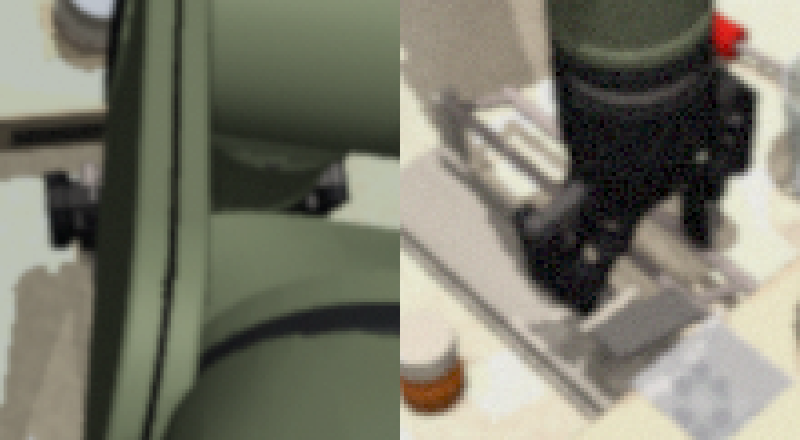

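The TCP stalled at x = -35.6 mm (expected -35) while the force rose to 18 N. The vials show through the clear window and the plate stands in front of the blade, so the rack is home. I'll back off, then lift.

```bash
python3 -m crank '[[[0.02,0,0],[0,0,0]],[[0.06,0,0],[0,0,0]],[[0.08,0,0],[0,0,0]],[[0.08,0,0],[0,0,0]],[[0.08,0,-0.05],[0,0,0]],[[0.08,0,-0.1],[0,0,0]],[[0.08,0,-0.15],[0,0,0]],[[0.08,0,-0.2],[0,0,0]]]'; python3 go.py -.2 .1 .22
```

```text
time_s: 10.35
ee_pos: [0.6396, -0.0801, 0.1002]
ee_rot: [0.164, -3.136, 0.0]
contact_force: [0.0, -0.4, 0.1]
gripper_width: 0.0649
t 10.35 loader xy [-0.0523  0.035 ] tipz 0.0922 F [-0.  -0.4  0.1] w 0.0649 q6 -1.82
shift [ 0.493  0.217 -0.425] turn [ 0.    -0.002 -0.   ]
```

```bash
python3 -m crank '[[[0,0,-0.1],[0,0,0]],[[0.05,0.05,-0.25],[0,0,0]],[[0.15,0.15,-0.4],[0,0,0]],[[0.3,0.3,-0.45],[0,0,0]],[[0.45,0.45,-0.45],[0,0,0]],[[0.6,0.6,-0.45],[0,0,0]],[[0.75,0.7,-0.45],[0,0,0]],[[0.75,0.7,-0.45],[0,0,0]]]'; python3 go.py
python3 - <<'E'
from bench import manip
import cv2
a=manip.read_camera("top")[130:260,340:450,::-1]
b=manip.read_camera("scene")[170:280,220:320,::-1]
a=cv2.resize(a,(400,473),interpolation=3);b=cv2.resize(b,(400,440),interpolation=3);a=cv2.hconcat([a[:440],b])
cv2.imwrite("pics/i.png",cv2.convertScaleAbs(a,alpha=1.4))
E
```

```text
time_s: 11.35
ee_pos: [0.3906, 0.1063, 0.235]
ee_rot: [0.17, -3.136, -0.0]
contact_force: [0.2, -0.1, 1.3]
gripper_width: 0.0646
t 11.35 loader xy [-0.2804  0.2464] tipz 0.227 F [ 0.1 -0.1  1.3] w 0.0646 q6 -1.44
```

View pics/i.png

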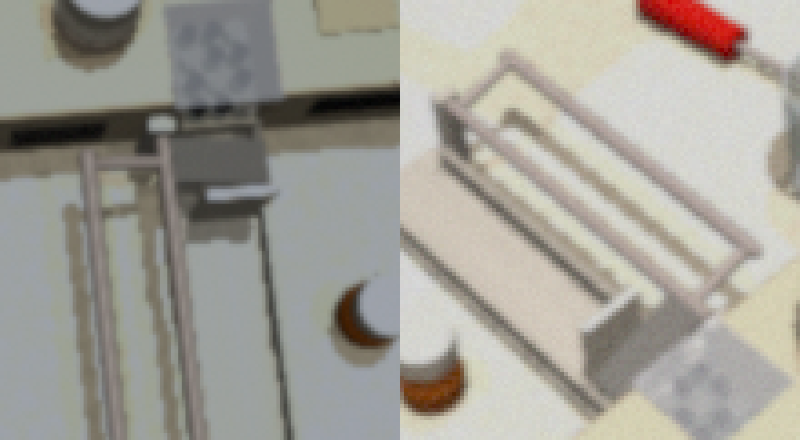

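The shutter is closed behind the vials, the vials are under the window, and the plate stands just before the blade. I'll triangulate the plate's top edge and then hand in.

Run:
```python
from h import *
q=np.load('q.npy');c,s=np.cos(q[2]),np.sin(q[2])
for t,sc in(((396.5,183.5),(278.5,242.5)),((414.8,183.1),(266,253))):
    P,e=tri(t,sc);d=P[:2]-q[:2];print(c*d[0]+s*d[1],-s*d[0]+c*d[1],P[2],e)
manip.finish_job()
```

```text
-0.022341070690082326 0.015051893234655212 0.05591379669052508 0.2304167277806073
-0.02336974885445693 -0.018862572464963045 0.05270193105386003 0.30334135764854864
the job is handed in; nothing more can be done
```

The rack is loaded and the job is handed in at about 11.5 s of the 40 s allowed. No verdict was reported.

One fingertip held the press bar at its open stop while the other pushed the rack by its plate under the blade. I pushed until the rack stalled against the end stop, with the tool at x = -35.6 mm (expected about -35) and the push force at 18 N. I then backed off 17 mm, let the shutter close and moved clear.

**Last checks:**
- **Rack position:** the plate's top edge triangulated at x ≈ -23 mm, where home puts it at -24 to -18 mm, so it agrees within the 2 mm calibration. Its two ends were at y ≈ +15 and -19 mm, which puts the rack about 2 mm off centre, within the 6 mm limit.
- **Shutter:** the last picture shows it closed, with the vials behind it under the window.
- **Robot:** it was well clear, with contact force near zero.

**What disagreed or went wrong:**
- **First press:** the finger slid off the inner side of the bar, with about 3.5 N sideways. I backed up, opened the jaws wider and pressed again.
- **Heights:** the fingertips sat about 7 mm higher than `manip.nose_length` implies with the jaws that wide. The plate's top edge triangulated at 53–56 mm, below the stated 62 mm.
- **Bystanders:** I did not measure their positions afterwards. Those in view looked unmoved.

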